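# Set the tortilla press's thickness dial and latch the press

### The job

Turn the tortilla press's thickness dial clockwise until its white pointer rests at the orange marker, and let go of it. Then draw the sprung upper plate down by its wooden handle until the hair-trigger red catch hooks it, without forcing it against its stop or letting it fly up, and leave it latched with the dial still at orange. Leave the tumbler, the chocolate pot and the molinillo where they are.

Things in the scene. Friction and masses are not known exactly. Their poses are not given: they have to be found in the camera images.
- dial_grip (a point): the thickness dial's grip: a dark upright bar 52 mm long, 13 mm wide and 34 mm high, standing on a thin dark disc (44 mm across, 4 mm thick) on top of the square boss (112 mm wide, 60 mm high) at the press's robot side. This point is on the dial's upright turning axis, 26 mm above the boss's flat top and 12 mm below the bar's top. Its x axis runs along the bar towards the pointer (white-striped) end
- dial (a joint): turning angle of the dial (rad), growing clockwise seen from above; it clicks into rest every 0.524 rad (30 degrees) at 0, 0.524, ... 3.14 (seven white ticks), with end stops just beyond the first and last. Turning it over a click takes about 0.12 N m, and when let go it drops into the nearest click. It starts at the first or second click; the coloured markers stand at the last three
- pointer (a point): the spot the dial's white pointer indicates: 44 mm from the dial's axis, straight out from the white-striped end of the bar, near the boss's surface. When the dial is set to a marker it lies over that marker's centre
- marker_orange: orange disc, 13 mm across and 2 mm thick, on the boss beside one of the last three clicks; origin at its centre, underside
- marker_blue: blue disc of the same size beside another of the last three clicks
- marker_green: green disc of the same size beside another of the last three clicks
- handle (a point): middle of the pale wooden handle (a round bar 22 mm thick, 80 mm long) on the end of the press's upper plate (160 mm across). It lies 300 mm from the hinge line. Its y axis runs out along the handle away from the hinge, its x axis is parallel to the hinge line. Nothing lies under the handle or within 30 mm of its sides all along its swing
- plate_hinge (a point): point on the upper plate's hinge line, 55 mm above the table, straight behind the handle; its x axis lies along the hinge line, and its y axis points level towards the catch end: the handle swings in the upright plane of this y axis and z
- plate (a joint): how far the sprung upper plate is drawn down (rad): 0 fully raised (handle sloping up 0.70 from level), 0.70 level. A spring lifts it, about 3 N at the handle when raised, 6 N when down; let go, it flies up. It is caught between 0.68 and 0.73, which differs; a rubber stop comes 2 to 3 mm (at the handle) below the catching height, felt as a sharp rise in force
- carriage: black block on the press's base, under the red catch; it carries the catch and the rubber stop, and rises 3 mm for each radian of dial. The catch's own height on it is adjusted by screw and differs from day to day by 2 to 3 mm either way, which is not measured. Origin inside the base, below the spot where the plate's pin lands. Its stop bears up to 25 N at the pin well; over 30 N is forcing it
- catch (a joint): swing of the red catch (rad), 0 standing, up to 0.55 pushed aside. It is 14 mm wide, 60 mm high, 42 mm from the handle's line on the side away from the dial, 75 mm nearer the hinge than the handle's middle. A steel cross pin on the plate, 225 mm from the hinge line, pushes it aside on the way down and it springs back over the pin by itself. A nudge of 1 to 2 N on its top tab frees the plate
- tumbler: orange plastic tumbler, 76 mm across, 110 mm high, standing; origin at the centre of its underside
- chocolate_pot: clay chocolate pot, 124 mm across, 160 mm high, with an ear handle; origin at the centre of its underside
- molinillo: wooden chocolate whisk lying on the table, 265 mm long, 38 mm thick at its head; origin on the table under its shaft

How it is judged:
By the outcome, as a careful person would: the job done as asked, in the order asked, and still so for the second after the job is handed in, with the robot touching nothing.
It also fails if it takes over 72 s, if anything falls off the work surface, if the arm or the gripper's body presses on something with over 40 N, if the wrist force passes 120 N, or if a joint passes its speed limit or range.

### The arm

A 6-joint arm with a two-finger parallel gripper is mounted at the origin on the work surface. World frame = base frame: x ahead of the robot, y to its left, z up, the work surface at z = 0. Lengths are in m, angles in rad, forces in N, time in s.
With the tool pointing down it reaches from about 0.325 to 0.85 m from the base axis. Payload 4.4 kg.
Tool frame: the origin (TCP) lies midway between the tips of the shut fingers; the grasp point (between the pads) lies 19 mm behind it (r.tcp_to_grasp is the distance from the TCP to the grasp point, in m); z points along the fingers, y is the line along which they close (so a half turn about z gives the same grasp; the last joint's range is limited). The gripper opens to 94 mm and grips with 3 to 60 N. Pads are 16 mm wide; open, the fingers measure 119 mm over their backs; the gripper's body (75 mm by 177 mm) begins 78 mm behind the grasp point.
Start: joints at [1.123, 0.207, 1.542, -0, 1.393, -0.15], TCP at [0.168, 0.55, 0.205] pointing down, gripper open.
Joint ranges: [-2.73, 2.73], [-0.86, 2.22], [0.23, 2.46], [-1.11, 4.25], [0.08, 2.63], [-2.82, 2.82]. Speed limits (rad/s): [2.79, 2.79, 3.14, 3.14, 3.14, 3.14].

### API

Orientations are given as a unit quaternion [w, x, y, z].
In Python, from bench import r gives the robot as it stands. The module is installed in compiled form; this text tells all that it offers.
- The arm moves only by the tool servo_tool, never from a script. Its argument "targets" is a list of rows, each a list of 5 numbers: the opening, from 0 (shut) to 1 (fully open), then the shift along the world's x, y, z in mm, then the turn about the world's z in degrees. In form: [[hand, dx, dy, dz, roll], ...]. A call has 1 to 8 rows; each row is the pose to reach, as a shift and turn from the pose commanded when the call began; what a row does not reach only later rows make up. A row lasts 1/8 s, in which the tool goes at most 62.5 mm and 10.7 degrees, less where a joint would pass 70% of its speed; a pose out of reach is approached as far as the arm can. A call with a gripper value outside its range is refused whole. The fingers move at their own pace and stop on an object; "grip_force" is the grip in N (left out, the last holds). Time passes only in rows, so rows that repeat a pose let the fingers close. It gives the time, the measured TCP pose, the force, the opening and the grip force at its end, in the units of the state.
- r.observe(): the state, without advancing time (a new reading comes with each control period).
- r.capture(name): name is "scene" or "top" or "wrist"; returns the picture (384x512x3 uint8, blue, green, red); there is no depth.
- r.camera_model(name): a dict with "intrinsics" (3x3 intrinsics, pixels), "T" (4x4, takes a point from camera to world coordinates). Camera axes: x right, y up, looking along -z (the intrinsics and any distortion apply to the point x, -y, -z); pixel columns grow to the right and rows downward; lengths in m; the calibration is good to about 2 mm. A picture is of the moment at which its call begins: read the wrist's pose just before it. camera_model takes no time and is no camera call; for the wrist camera it gives the pose at the moment of the call.
- r.close_job(): hands the job in; it is judged then, once.
Trained networks look in the newest picture that a camera, given by its name, has taken for a name from the list of things; names that differ only in an ending like _2 or _b are one class to them, and where a whole thing is asked for, a point or a joint stands for the part that bears it (a point fixed in the world has none). Each returns a list of dicts, best first, with "score" (0 to 1); they miss things now and then, are a little off and sometimes report something else, mostly with a low value. They report only what shows in the picture. A call takes as long as a camera call.
- r.regions_of(name, camera): "region" (384x512 bool, what is visible of it) and "uv" ([column, row] in pixels, amid what is visible of it).
The state is a dict: "t": time; "qpos": joint angles; "qd": joint speeds; "joint_torque": joint torques, N m; "tcp_pos": TCP position; "tool_rot": TCP orientation; "contact_force": force on the tool from outside, world axes, zero at the start; "ft_torque": the same for the moment, N m; "grip_width": opening from 0.0 (shut) to 1.0 (fully open); "grip_force": force on a finger pad.
Only numpy, scipy, OpenCV 4.12 (cv2) and the standard library are available. Lean on these libraries where they do the work, as an engineer would, in place of code of your own. Each camera call takes 0.05 s, during which the arm holds its last target. There are 200 camera calls.

## Working session

There is one attempt and no reset: what is moved stays moved. The work goes in short steps, Python scripts to look and compute and a tool call to move; the robot and the scene stay as the last step left them, time stands still between calls to the robot, and variables do not carry over. Pictures are saved under pics/ and viewed, at most 10 in all, crops included, and the job is handed in when it is done.

Besides the shell and the picture viewer there is one more tool, called after "Request:" by a JSON object that holds its "api" and its "payload". servo_tool: Moves the arm, as the interface text tells. Its arguments: {"type":"object","properties":{"targets":{"type":"array","items":{"type":"array","items":{"type":"number"}}},"grip_force":{"type":"number"}},"required":["targets"]}

```bash
mkdir -p pics
cat > h.py <<'E'
import numpy as np, cv2
from bench import r
def ray(uv,cam,z,m=None):
    m=m or r.camera_model(cam); K=np.array(m["intrinsics"]);T=np.array(m["T"])
    p=np.linalg.solve(K,[uv[0],uv[1],1.]); d=T[:3,:3]@[p[0],-p[1],-p[2]]; o=T[:3,3]
    return o+d*(z-o[2])/d[2]
def proj(P,cam,m=None):
    m=m or r.camera_model(cam); K=np.array(m["intrinsics"]);T=np.array(m["T"])
    c=T[:3,:3].T@(np.array(P)-T[:3,3]); q=K@[c[0],-c[1],-c[2]]; return q[:2]/q[2]
E
python3 - <<'E'
from h import *
a=r.capture("top"); b=r.capture("scene")
cv2.imwrite("pics/top.png",cv2.resize(a,(800,600))); cv2.imwrite("pics/scene.png",cv2.resize(b,(800,600)))
o=r.observe(); print({k:np.round(o[k],3) for k in o})
for c in("top","scene"):
    m=r.camera_model(c);print(np.round(m["T"],3).tolist(),np.round(m["intrinsics"],1).tolist())
for n in["dial_grip","marker_orange","marker_blue","marker_green","handle","carriage","catch","tumbler","chocolate_pot","molinillo"]:
    q=r.regions_of(n,"top"); 
    for d in q[:2]: print(n,round(d["score"],2),np.round(d["uv"],1),np.round(ray(d["uv"],"top",.06),3),d["region"].sum())
E
```

```text
{'t': np.float64(0.1), 'qpos': array([ 1.124,  0.207,  1.543, -0.   ,  1.393, -0.151]), 'qd': array([ 0.001, -0.001, -0.004,  0.001, -0.   ,  0.001]), 'joint_torque': array([ 0.0000e+00, -3.7186e+01, -2.8229e+01,  7.0000e-02,  3.1000e-02,
       -0.0000e+00]), 'tcp_pos': array([0.168, 0.549, 0.204]), 'tool_rot': array([-0.   ,  0.148,  0.989, -0.001]), 'contact_force': array([-0.049,  0.372,  0.   ]), 'ft_torque': array([-0.003,  0.03 , -0.005]), 'grip_force': np.float64(0.0), 'grip_width': np.float64(0.999)}
[[-0.015, 0.985, -0.17, 0.277], [-1.0, -0.011, 0.022, -0.016], [0.02, 0.17, 0.985, 1.439], [0.0, 0.0, 0.0, 1.0]] [[477.6, 0.0, 253.5], [0.0, 477.6, 187.0], [0.0, 0.0, 1.0]]
[[0.53, -0.7, 0.479, 1.073], [0.848, 0.443, -0.292, -0.353], [-0.008, 0.56, 0.828, 1.125], [0.0, 0.0, 0.0, 1.0]] [[347.1, 0.0, 250.5], [0.0, 347.1, 191.2], [0.0, 0.0, 1.0]]
dial_grip 0.67 [298.3 206.3] [ 0.456 -0.177  0.06 ] 176
handle 0.84 [277.1 143.5] [ 0.645 -0.119  0.06 ] 2524
carriage 0.54 [233.6 151.4] [0.622 0.011 0.06 ] 46
carriage 0.19 [112.5 207.7] [0.458 0.362 0.06 ] 737
tumbler 0.85 [113.2 207. ] [0.46 0.36 0.06] 713
tumbler 0.75 [297.8 205.5] [ 0.458 -0.175  0.06 ] 175
chocolate_pot 0.73 [279.  146.2] [ 0.637 -0.125  0.06 ] 2483
chocolate_pot 0.58 [104.8 157.5] [0.608 0.39  0.06 ] 1785
molinillo 0.73 [380.  214.9] [ 0.428 -0.415  0.06 ] 537
```

View pics/top.png

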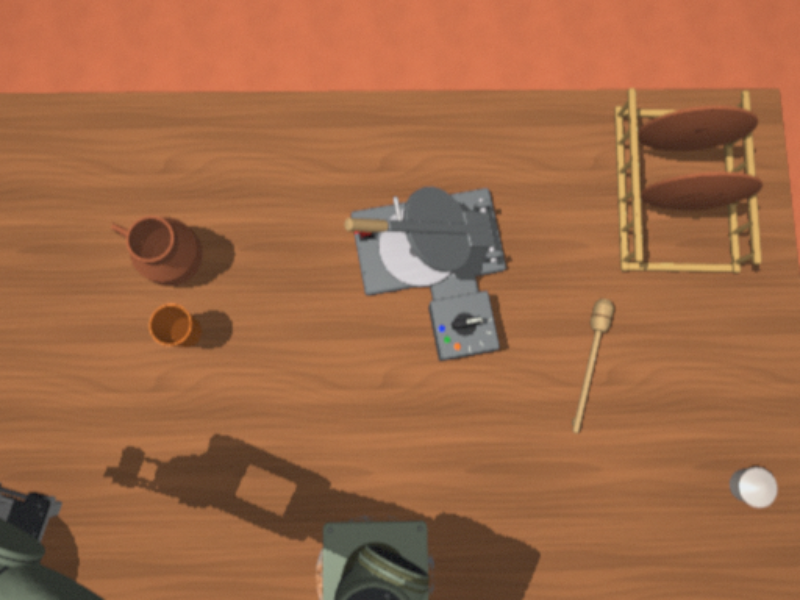

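View pics/scene.png

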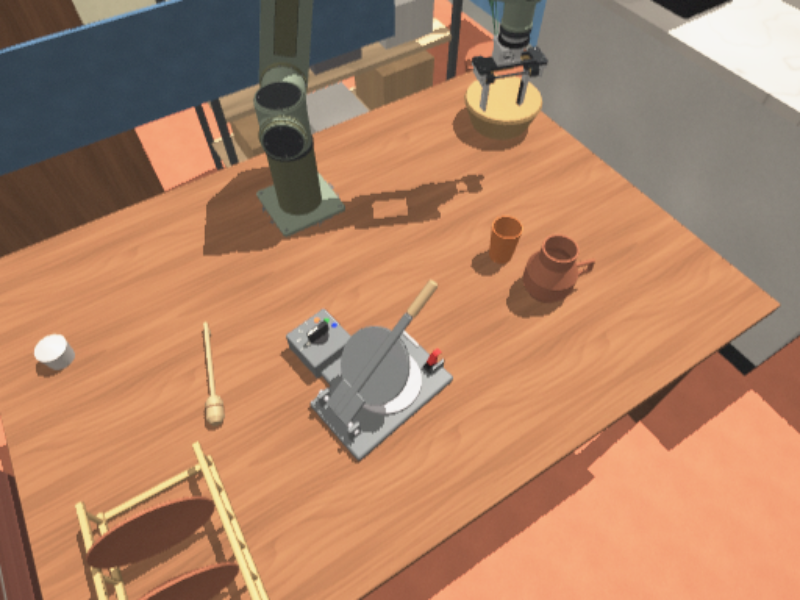

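The top view shows the boss at (465,325), its pointer to the right at (485,321). Orange (457,347), green (448,340) and blue (442,328) run clockwise, so orange should be the fifth click. The handle tip is at left (347,225), with the red catch at (368,233). Next I go above the dial for a close look.

Request:
{"api": "servo_tool", "payload": {"targets": [[1,20,-60,20,0],[1,40,-120,50,0],[1,60,-180,95,0],[1,80,-240,95,-5],[1,100,-300,95,-10],[1,120,-360,95,-20],[1,140,-420,95,-30],[1,160,-480,95,-40]]}}

```text
t: 1.6
tcp_pos: [0.3201, 0.0932, 0.3009]
tool_rot: [0.001, 0.479, 0.878, 0.001]
contact_force: [1.1, 0.6, -0.3]
grip_width: 0.999
grip_force: 0.0
```

Request:
{"api": "servo_tool", "payload": {"targets": [[1,20,-60,0,-6],[1,40,-120,0,-12],[1,60,-180,0,-18],[1,80,-240,0,-24],[1,80,-240,0,-24],[1,80,-240,0,-24]]}}

```text
t: 2.35
tcp_pos: [0.3995, -0.1447, 0.3002]
tool_rot: [-0.001, 0.65, 0.76, 0.0]
contact_force: [0.5, 0.5, 0.4]
grip_width: 0.999
grip_force: 0.0
```

Run:
```python
from h import *
o=r.observe();m=r.camera_model("wrist");a=r.capture("wrist");print(o["tcp_pos"],o["tool_rot"],o["qpos"],np.round(m["T"],3).tolist())
cv2.imwrite("pics/w1.png",cv2.resize(a,(800,600)))
for n in["dial_grip","marker_orange","marker_blue","marker_green","handle","catch"]:
    for d in r.regions_of(n,"wrist")[:2]: print(n,round(d["score"],2),np.round(d["uv"],1),np.round(ray(d["uv"],"wrist",.062,m),4),d["region"].sum())
```

```text
[ 0.39951481 -0.14469853  0.30022099] [-5.91254705e-04  6.49510041e-01  7.60352766e-01  1.67969431e-04] [-5.52195270e-01 -1.86420992e-01  1.74454371e+00  5.14231232e-04
  1.58458653e+00 -7.09104720e-01] [[0.988, -0.15, -0.044, 0.386], [0.156, 0.946, 0.283, -0.062], [-0.001, -0.287, 0.958, 0.48], [0.0, 0.0, 0.0, 1.0]]
dial_grip 0.96 [287.  195.2] [ 0.4533 -0.1777  0.062 ] 699
handle 0.82 [436.9 182.8] [ 0.6816 -0.121   0.062 ] 10571
handle 0.33 [390.  165.6] [ 0.601  -0.1062  0.062 ] 27526
catch 0.64 [440.5  85.4] [0.638  0.0162 0.062 ] 392
catch 0.31 [288.3 189.9] [ 0.4537 -0.1687  0.062 ] 707
```

View pics/w1.png

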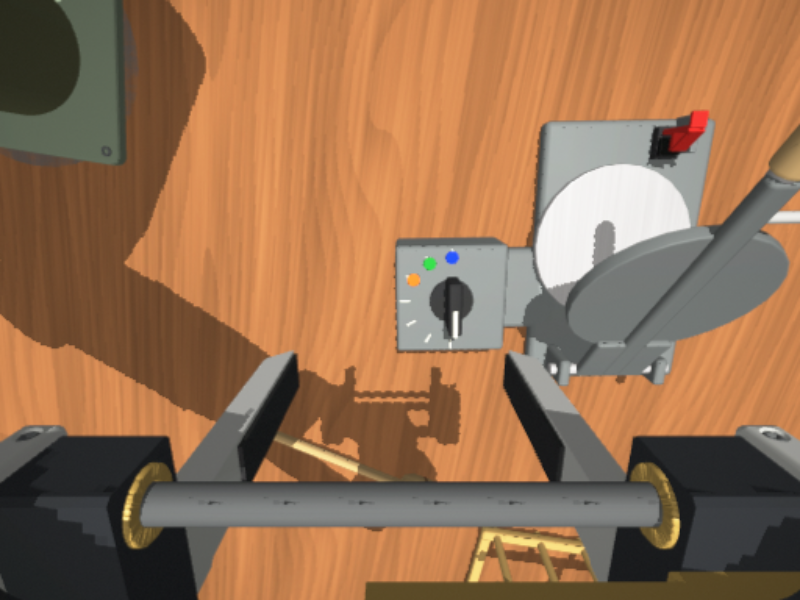

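The wrist view shows the dial axis at about (452,300). The white ticks run from (451,345) to (405,301), and the pointer is at (456,335), on the first click. Orange at (414,280) is the fifth click, 120° clockwise. I'll fit the axis from the markers.

Run:
```python
from h import *
from scipy.optimize import least_squares
m=r.camera_model("wrist");a=cv2.imread("pics/w1.png");h=cv2.cvtColor(a,cv2.COLOR_BGR2HSV)
def cen(msk,box,z):
    x0,y0,x1,y1=box; ys,xs=np.nonzero(msk[y0:y1,x0:x1]); return ray(((xs.mean()+x0+.5)*.64-.5,(ys.mean()+y0+.5)*.64-.5),"wrist",z,m),len(xs)
S=h[...,1]>130; P=[]
for b in[(403,270,423,290),(421,254,439,272),(443,248,462,267)]:
    p,n=cen(S,b,.062); P.append(p[:2]); print(p.round(4),n)
P=np.array(P)
def f(v): # axis x,y, angle of orange ; clockwise => decreasing
    t=v[2]-np.arange(3)*np.pi/6; return (P-v[:2]-.044*np.c_[np.cos(t),np.sin(t)]).ravel()
s=least_squares(f,[.453,-.178,2.5]); print("axis",s.x[:2],"orange deg",np.degrees(s.x[2]),"res",s.fun)
ax=s.x[:2]
g=cv2.cvtColor(a,cv2.COLOR_BGR2GRAY)
p,n=cen(g>200,(445,303,466,340),.098); print("stripe",p,n,np.degrees(np.arctan2(*(p[:2]-ax)[::-1])))
p2,n=cen(g<45,(440,270,470,345),.09); print("dark",p2,n)
for d in r.regions_of("dial_grip","wrist")[:1]:
    ys,xs=np.nonzero(d["region"]); print("rect",cv2.minAreaRect(np.c_[xs,ys].astype(np.float32)))
# handle/catch
C=h[...,1]>150
p,n=cen(C&(h[...,0]<6)|C&(h[...,0]>172),(685,108,712,126),.075);print("catch tab",p,n)
```

```text
[ 0.414  -0.1567  0.062 ] 122
[ 0.427 -0.138  0.062] 116
[ 0.4476 -0.1285  0.062 ] 127
axis [ 0.45532499 -0.17172988] orange deg 160.00221880873923 res [ 5.78044073e-05  2.43557053e-05 -2.43715018e-05  2.80690361e-05
 -3.34329108e-05 -5.24247351e-05]
stripe [ 0.45776529 -0.18517749  0.098     ] 131 -79.71465773090799
dark [ 0.44730815 -0.16339313  0.09      ] 252
rect ((290.5331115722656, 194.22396850585938), (34.148681640625, 27.184144973754883), 51.8427734375)
catch tab [0.63494415 0.02818565 0.075     ] 264
```

Axis is (0.4553, −0.1717), pointer at −80°, orange at 160° (120° clockwise). Going down over the dial.

Request:
{"api": "servo_tool", "payload": {"targets": [[0.6,28,-13,-40,0.5],[0.5,56,-27,-80,1],[0.5,56,-27,-130,1],[0.5,56,-27,-175,1],[0.5,56,-27,-205,1],[0.5,56,-27,-218,1],[0.5,56,-27,-218,1],[0.5,56,-27,-218,1]]}}

```text
t: 3.75
tcp_pos: [0.4571, -0.1727, 0.084]
tool_rot: [0.002, 0.643, 0.766, 0.0]
contact_force: [0.3, -0.8, 0.0]
grip_width: 0.498
grip_force: 0.0
```

Run:
```python
from h import *
o=r.observe();print(o["tcp_pos"],o["tool_rot"],o["contact_force"],o["ft_torque"])
m=r.camera_model("wrist");a=r.capture("wrist");cv2.imwrite("pics/w2.png",a)
```

```text
[ 0.45713349 -0.17272095  0.08401278] [1.56654576e-03 6.42751357e-01 7.66073219e-01 2.50000182e-04] [ 0.26943167 -0.8274577   0.02752545] [-0.02726282  0.0517275   0.03532184]
```

View pics/w2.png

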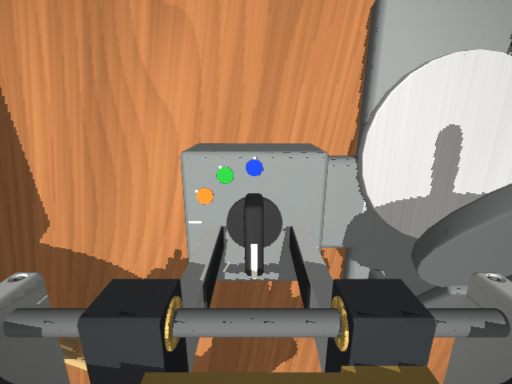

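The bar at (253,235) stands midway between the fingers, with clearance both sides. I'll lower and close.

Request:
{"api": "servo_tool", "payload": {"targets": [[0.5,-2,1,-8,0],[0.5,-2,1,-15,0],[0.5,-2,1,-15,0],[0,-2,1,-15,0],[0,-2,1,-15,0],[0,-2,1,-15,0],[0,-2,1,-15,0]], "grip_force": 25}}

```text
t: 4.68
tcp_pos: [0.455, -0.171, 0.0676]
tool_rot: [0.001, 0.643, 0.766, 0.001]
contact_force: [3.5, 0.8, -0.9]
grip_width: 0.139
grip_force: 25.0
```

Request:
{"api": "servo_tool", "payload": {"targets": [[0,0,0,0,-8],[0,0,0,0,-16],[0,0,0,0,-24],[0,0,0,0,-32],[0,0,0,0,-40],[0,0,0,0,-48],[0,0,0,0,-56],[0,0,0,0,-60]]}}

```text
t: 5.68
tcp_pos: [0.4554, -0.1712, 0.0676]
tool_rot: [0.001, 0.94, 0.341, 0.002]
contact_force: [4.6, -0.0, -3.5]
grip_width: 0.136
grip_force: 25.0
```

Request:
{"api": "servo_tool", "payload": {"targets": [[0,0,0,0,-8],[0,0,0,0,-16],[0,0,0,0,-24],[0,0,0,0,-32],[0,0,0,0,-40],[0,0,0,0,-48],[0,0,0,0,-56],[0,0,0,0,-61]]}}

```text
t: 6.68
tcp_pos: [0.4555, -0.1716, 0.0677]
tool_rot: [0.0, 0.983, -0.184, 0.002]
contact_force: [4.3, -1.7, -4.1]
grip_width: 0.139
grip_force: 25.0
```

Request:
{"api": "servo_tool", "payload": {"targets": [[0,0,0,0,0],[0,0,0,0,0]]}}

```text
t: 6.92
tcp_pos: [0.4555, -0.1716, 0.0676]
tool_rot: [0.0, 0.983, -0.182, 0.002]
contact_force: [5.5, -0.3, -4.9]
grip_width: 0.136
grip_force: 25.0
```

Request:
{"api": "servo_tool", "payload": {"targets": [[0.4,0,0,0,0],[0.4,0,0,0,0],[0.45,0,0,0,0],[0.5,0,0,15,0],[0.5,0,0,45,0],[0.5,-10,0,100,8],[0.5,-30,20,160,18],[0.5,-50,30,210,28]]}}

```text
t: 7.92
tcp_pos: [0.4033, -0.1405, 0.2806]
tool_rot: [0.001, 0.998, 0.064, 0.001]
contact_force: [1.3, 0.1, 0.8]
grip_width: 0.501
grip_force: 0.0
```

Request:
{"api": "servo_tool", "payload": {"targets": [[0.5,0,20,20,10],[0.5,0,40,40,20],[0.5,0,60,60,30],[0.5,0,80,60,40],[0.5,0,100,60,50],[0.5,0,110,60,60],[0.5,0,110,60,70],[0.5,0,110,60,70]]}}

```text
t: 8.93
tcp_pos: [0.4037, -0.0309, 0.3384]
tool_rot: [0.001, 0.783, 0.622, 0.0]
contact_force: [0.3, -0.3, 1.2]
grip_width: 0.501
grip_force: 0.0
```

Run:
```python
from h import *
o=r.observe();m=r.camera_model("wrist");a=r.capture("wrist");print(o["tcp_pos"],o["tool_rot"],o["contact_force"],np.round(m["T"],3).tolist())
import pickle;pickle.dump(m,open("m3.p","wb"))
cv2.imwrite("pics/w3.png",cv2.resize(a,(800,600)))
for n in["dial_grip","handle","catch"]:
    for d in r.regions_of(n,"wrist")[:2]: print(n,round(d["score"],2),np.round(d["uv"],1),d["region"].sum())
```

```text
[ 0.40365694 -0.03086057  0.33838764] [5.94114251e-04 7.83124930e-01 6.21864018e-01 3.66045678e-04] [ 0.27342955 -0.28296991  1.23883107] [[0.974, 0.218, 0.065, 0.422], [-0.227, 0.933, 0.281, 0.051], [0.001, -0.288, 0.958, 0.518], [0.0, 0.0, 0.0, 1.0]]
dial_grip 0.69 [292.5 212.2] 36
dial_grip 0.44 [309.5 235.4] 160
handle 0.62 [431.2 184.9] 8002
catch 0.83 [396.5 102.9] 238
```

View pics/w3.png

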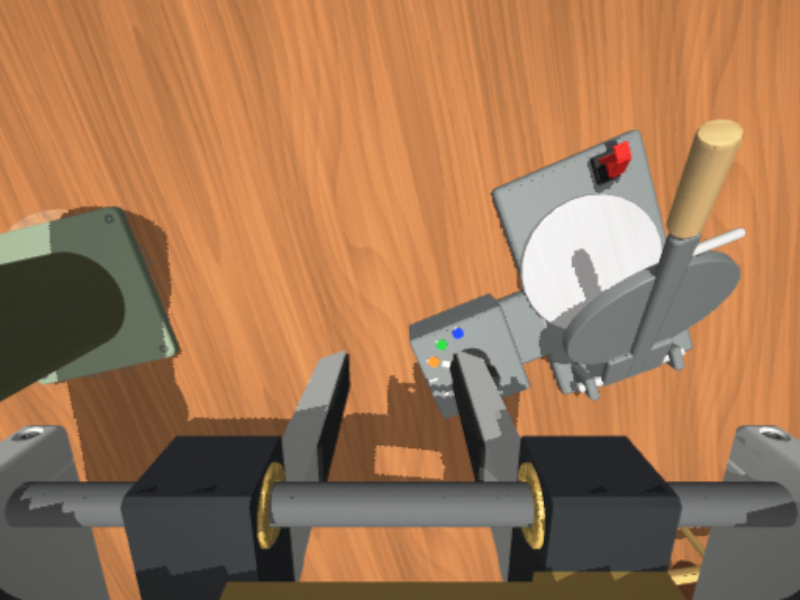

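The pointer at (445,365) sits beside the orange marker (434,362) and the dial is released. The raised wooden handle runs from (683,237) to (720,133). I'll fit the hinge and handle position.

Run:
```python
from h import *
import pickle
from scipy.optimize import least_squares
M={"w3":pickle.load(open("m3.p","rb")),"top":r.camera_model("top"),"scene":r.camera_model("scene")}
def wood(n,box):
    a=cv2.imread(f"pics/{n}.png");h=cv2.cvtColor(a,cv2.COLOR_BGR2HSV).astype(int)
    m=np.zeros(a.shape[:2],np.uint8);x0,y0,x1,y1=box
    m[y0:y1,x0:x1]=cv2.inRange(cv2.cvtColor(a,cv2.COLOR_BGR2HSV),(12,60,110),(28,190,255))[y0:y1,x0:x1]
    n_,l,s,c=cv2.connectedComponentsWithStats(m);k=1+s[1:,4].argmax();ys,xs=np.nonzero(l==k)
    p=np.c_[xs,ys]; d=np.linalg.svd(p-p.mean(0),full_matrices=0)[2][0]; t=(p-p.mean(0))@d
    e=[p.mean(0)+d*t.min(),p.mean(0)+d*t.max()]; print(n,len(p),np.round(e,0).tolist()); return p.mean(0),d,e
obs={}
for n,b in{"w3":(655,110,750,245),"top":(335,212,395,240),"scene":(400,275,442,322)}.items(): obs[n]=wood(n,b)
psi0=np.radians(100)
def H(v,rr):  # hinge x,y, heading, raised angle
    return np.array([v[0]+rr*np.cos(v[3])*np.cos(v[2]),v[1]+rr*np.cos(v[3])*np.sin(v[2]),.055+rr*np.sin(v[3])])
def f(v):
    o=[]
    for n,(c,d,e) in obs.items():
        w={"w3":1,"top":1.5,"scene":1.5}[n]
        q=[(proj(H(v,x),None,M[n])+.5)/.64-.5 for x in(.26,.30,.34)]
        nn=np.array([-d[1],d[0]]); o+=[w*nn@(x-c) for x in q]; o.append(.7*w*d@(q[1]-c))
    return np.array(o+[(v[2]-psi0)*300,(v[3]-.7)*300])
s=least_squares(f,[.62,-.2,psi0,.7]);v=s.x;print(v,np.degrees(v[2]),s.fun.round(1))
print("raised",H(v,.3),H(v,.34)); w=v.copy();w[3]=0;print("level",H(w,.3)); print(r.observe()["qpos"])
```

```text
w3 11544 [[698.0, 106.0], [710.0, 247.0]]
top 902 [[335.0, 226.0], [387.0, 225.0]]
scene 1732 [[412.0, 271.0], [431.0, 324.0]]
[ 0.64580106 -0.21610062  1.7753382   0.68922727] 101.71938619335029 [ 23.3   5.6 -17.1   1.7  -1.9  -2.8  -3.6   8.4  21.2  -3.2 -28.1   3.
   9.   -3.2]
raised [0.59877477 0.01059442 0.24578231] [0.5925046  0.04082043 0.27121995]
level [0.58486548 0.07764563 0.055     ]
[-2.91501784e-01 -2.46286016e-01  1.71837244e+00 -1.34441438e-05
  1.66909155e+00 -6.25586528e-02]
```

Colour segmentation merged with the table, so I'll use the pixel endpoints I read by eye.

Run:
```python
from h import *
import pickle
from scipy.optimize import least_squares
M={"w3":pickle.load(open("m3.p","rb")),"top":r.camera_model("top"),"scene":r.camera_model("scene")}
obs={"w3":[(720,132),(683,237)],"top":[(346,225),(387,226)],"scene":[(433,286),(411,315)]}
W={"w3":1,"top":1.5,"scene":1.5}
def H(v,rr): return np.array([v[0]+rr*np.cos(v[3])*np.cos(v[2]),v[1]+rr*np.cos(v[3])*np.sin(v[2]),.055+rr*np.sin(v[3])])
def f(v):
    o=[]
    for n,(t,b) in obs.items():
        o+=list(W[n]*((proj(H(v,.34),None,M[n])+.5)/.64-.5-t))+list(W[n]*((proj(H(v,.26),None,M[n])+.5)/.64-.5-b))
    return np.array(o+[(v[2]-np.radians(100))*300,(v[3]-.7)*300])
s=least_squares(f,[.62,-.2,1.745,.7]);v=s.x;print(v,np.degrees(v[2]),s.fun.round(1))
print("raised",H(v,.3),H(v,.34)); w=v.copy();w[3]=0;print("level",H(w,.3))
```

```text
[ 0.63691108 -0.22385522  1.74228343  0.69719842] 99.82548702682932 [-1.2  3.  -0.2 -6.7  4.2 -3.2 -1.4 -2.2 -0.4 -4.  -3.1  0.8 -0.9 -0.8]
raised [0.59766324 0.00276447 0.24762172] [0.5924302  0.03298042 0.27330462]
level [0.58571673 0.07174441 0.055     ]
```

Request:
{"api": "servo_tool", "payload": {"targets": [[0.6,40,8,20,6],[0.6,90,16,20,12],[0.6,140,25,20,18],[0.6,180,34,15,23],[0.6,194,34,0,23],[0.6,194,34,-20,23],[0.6,194,34,-20,23],[0.6,194,34,-20,23]]}}

```text
t: 10.12
tcp_pos: [0.5974, 0.0026, 0.318]
tool_rot: [0.0, 0.643, 0.766, 0.0]
contact_force: [0.5, 0.5, 0.0]
grip_width: 0.602
grip_force: 0.0
```

Run:
```python
from h import *
o=r.observe();m=r.camera_model("wrist");a=r.capture("wrist");print(o["tcp_pos"],o["tool_rot"],o["contact_force"])
for P in[(.5977,.0028,.2476),(.5924,.033,.2733),(.6368-.26*.767*.171,-.2239+.26*.767*.985,.2225)]: print(proj(P,0,m)/.64)
cv2.imwrite("pics/w4.png",cv2.resize(a,(800,600)))
```

```text
[0.59738125 0.00262699 0.31799666] [1.71382416e-04 6.43324557e-01 7.65593549e-01 5.54172759e-05] [0.48543897 0.45814904 0.00111523]
[401.99965323 318.62406897]
[402.15681754 279.63334957]
[401.43448803 349.19935449]
```

View pics/w4.png

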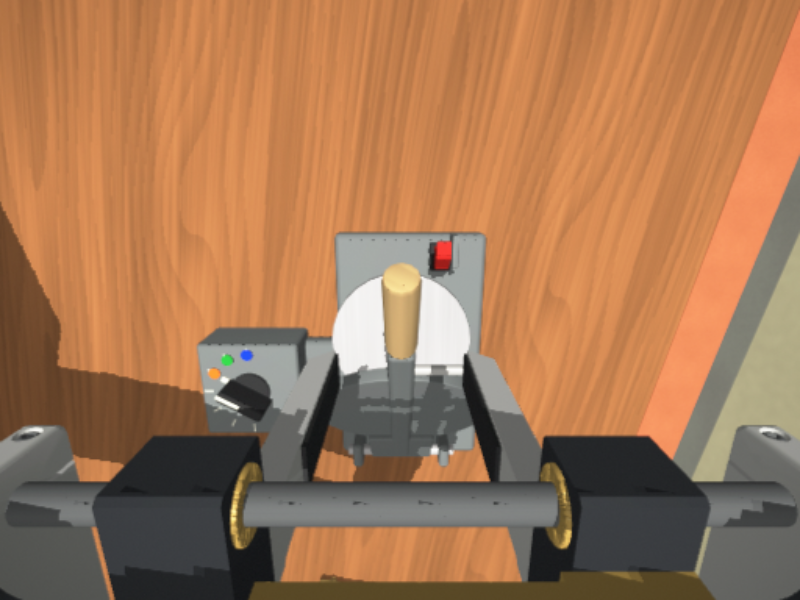

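The handle (402,320) lies centred between the fingers as predicted, and the dial's stripe points at orange. I'll lower and grip.

Request:
{"api": "servo_tool", "payload": {"targets": [[0.6,0,0,-40,0],[0.6,0,0,-75,0],[0.6,0,0,-89,0],[0.6,0,0,-89,0],[0,0,0,-89,0],[0,0,0,-89,0],[0,0,0,-89,0],[0,0,0,-89,0]], "grip_force": 20}}

```text
t: 11.18
tcp_pos: [0.5974, 0.0029, 0.2289]
tool_rot: [-0.0, 0.643, 0.766, -0.0]
contact_force: [0.4, -0.6, 3.1]
grip_width: 0.229
grip_force: 20.0
```

Run:
```python
import numpy as np
R=.3;s=.70
for a in np.r_[np.arange(.65,.0,-.05),.08,.06,.05,.04,.03]:
    d=R*(np.cos(a)-np.cos(s)); print(round(.7-a,3),(np.array([-.170*d,.985*d,R*(np.sin(a)-np.sin(s))])*1e3).round(1))
```

```text
0.05 [ -1.6   9.2 -11.7]
0.1 [ -3.1  17.9 -23.9]
0.15 [ -4.5  25.9 -36.5]
0.2 [ -5.7  33.3 -49.4]
0.25 [ -6.9  40.1 -62.8]
0.3 [ -8.   46.2 -76.4]
0.35 [ -8.9  51.6 -90.4]
0.4 [  -9.7   56.3 -104.6]
0.45 [ -10.4   60.3 -119. ]
0.5 [ -11.    63.6 -133.7]
0.55 [ -11.4   66.2 -148.4]
0.6 [ -11.7   68.  -163.3]
0.65 [ -11.9   69.1 -178.3]
0.62 [ -11.8   68.5 -169.3]
0.64 [ -11.9   69.  -175.3]
0.65 [ -11.9   69.1 -178.3]
0.66 [ -12.    69.3 -181.3]
0.67 [ -12.    69.4 -184.3]
```

Gripped (width 0.229 ≈ 22 mm). Drawing along the arc to about 0.30.

Request:
{"api": "servo_tool", "payload": {"targets": [[0,-1.6,9.2,-11.7,0],[0,-3.1,17.9,-23.9,0],[0,-4.5,25.9,-36.5,0],[0,-5.7,33.3,-49.4,0],[0,-6.9,40.1,-62.8,0],[0,-8,46.2,-76.4,0],[0,-8,46.2,-76.4,0]]}}

```text
t: 12.05
tcp_pos: [0.5893, 0.0501, 0.1508]
tool_rot: [-0.001, 0.643, 0.766, -0.0]
contact_force: [-2.6, 0.1, 5.7]
grip_width: 0.225
grip_force: 20.0
```

Request:
{"api": "servo_tool", "payload": {"targets": [[0,-0.9,5.4,-14,0],[0,-1.7,10.1,-28.2,0],[0,-2.4,14.1,-42.6,0],[0,-3,17.4,-57.3,0],[0,-3.4,20,-72,0],[0,-3.7,21.8,-86.9,0],[0,-3.7,21.8,-86.9,0]]}}

```text
t: 12.92
tcp_pos: [0.5856, 0.0714, 0.0646]
tool_rot: [-0.001, 0.643, 0.766, -0.0]
contact_force: [-3.4, 1.1, 5.3]
grip_width: 0.228
grip_force: 20.0
```

Request:
{"api": "servo_tool", "payload": {"targets": [[0,-0.1,0.6,-6,0],[0,-0.2,1.1,-11,0],[0,-0.3,1.4,-15,0],[0,-0.3,1.4,-15,0]]}}

```text
t: 13.42
tcp_pos: [0.5854, 0.0725, 0.0507]
tool_rot: [-0.001, 0.643, 0.766, -0.0]
contact_force: [-4.1, 0.9, 5.7]
grip_width: 0.224
grip_force: 20.0
```

Request:
{"api": "servo_tool", "payload": {"targets": [[0,0,0.1,-2,0],[0,0,0.2,-3,0],[0,0,0.2,-3,0]]}}

```text
t: 13.8
tcp_pos: [0.5854, 0.0726, 0.048]
tool_rot: [-0.0, 0.643, 0.766, -0.0]
contact_force: [-4.1, -0.3, 6.8]
grip_width: 0.226
grip_force: 20.0
```

Request:
{"api": "servo_tool", "payload": {"targets": [[0,0,0.1,-1,0],[0,0,0.1,-2,0],[0,0,0.1,-2,0]]}}

```text
t: 14.18
tcp_pos: [0.5854, 0.0727, 0.046]
tool_rot: [-0.0, 0.643, 0.766, -0.0]
contact_force: [-4.3, 1.1, 6.2]
grip_width: 0.234
grip_force: 20.0
```

Request:
{"api": "servo_tool", "payload": {"targets": [[0,0,0,-1,0],[0,0,0,-2,0],[0,0,0,-2,0]]}}

```text
t: 14.55
tcp_pos: [0.5854, 0.0727, 0.044]
tool_rot: [-0.001, 0.643, 0.766, -0.0]
contact_force: [-4.1, 0.5, 6.4]
grip_width: 0.23
grip_force: 20.0
```

Request:
{"api": "servo_tool", "payload": {"targets": [[0,0,0,-1,0],[0,0,0,-1,0]]}}

```text
t: 14.8
tcp_pos: [0.5854, 0.0728, 0.0431]
tool_rot: [-0.001, 0.643, 0.766, -0.0]
contact_force: [-4.2, 0.8, 6.2]
grip_width: 0.227
grip_force: 20.0
```

Request:
{"api": "servo_tool", "payload": {"targets": [[0,0,0,-1,0],[0,0,0,-1,0]]}}

```text
t: 15.05
tcp_pos: [0.5854, 0.0728, 0.0421]
tool_rot: [-0.001, 0.643, 0.766, -0.0]
contact_force: [-4.6, 1.3, 6.8]
grip_width: 0.227
grip_force: 20.0
```

Request:
{"api": "servo_tool", "payload": {"targets": [[0,0,0,-1,0],[0,0,0,-1,0]]}}

```text
t: 15.3
tcp_pos: [0.5854, 0.0728, 0.0411]
tool_rot: [-0.001, 0.643, 0.766, -0.0]
contact_force: [-5.7, 1.1, 7.3]
grip_width: 0.231
grip_force: 20.0
```

Request:
{"api": "servo_tool", "payload": {"targets": [[0,0,0,-1,0],[0,0,0,-1,0]]}}

```text
t: 15.55
tcp_pos: [0.5854, 0.0728, 0.0401]
tool_rot: [-0.001, 0.643, 0.766, -0.0]
contact_force: [-5.8, 0.4, 5.1]
grip_width: 0.224
grip_force: 20.0
```

```bash
cat > red.py <<'E'
from h import *
o=r.observe();a=r.capture("wrist");s=r.capture("scene")
for n,i in(("wrist",a),("scene",s)):
    h=cv2.cvtColor(i,cv2.COLOR_BGR2HSV);k=cv2.inRange(h,(0,190,90),(4,255,255))|cv2.inRange(h,(175,190,90),(180,255,255))
    if n=="scene":
        z=np.zeros_like(k);z[210:250,260:300]=k[210:250,260:300];k=z
    ys,xs=np.nonzero(k);print(n,len(xs),xs.mean().round(2),ys.mean().round(2),xs.min(),xs.max(),ys.min(),ys.max())
print(o["tcp_pos"].round(4),o["contact_force"].round(1))
import sys;cv2.imwrite(sys.argv[1],a)
E
python3 red.py pics/w5.png
```

```text
red.py:7: RuntimeWarning: Mean of empty slice.
  ys,xs=np.nonzero(k);print(n,len(xs),xs.mean().round(2),ys.mean().round(2),xs.min(),xs.max(),ys.min(),ys.max())
  ret = ret.dtype.type(ret / rcount)
Traceback (most recent call last):
  File "red.py", line 7, in <module>
    ys,xs=np.nonzero(k);print(n,len(xs),xs.mean().round(2),ys.mean().round(2),xs.min(),xs.max(),ys.min(),ys.max())
                                                                              ~~~~~~^^
ValueError: zero-size array to reduction operation minimum which has no identity
```

Run:
```python
from h import *
a=r.capture("wrist");s=r.capture("scene");print(r.observe()["contact_force"].round(1))
c=cv2.resize(s[190:300,220:330],(400,400),interpolation=cv2.INTER_CUBIC);w=cv2.resize(a,(400,300))
o=np.zeros((400,800,3),np.uint8);o[:,:400]=c;o[:300,400:]=w;cv2.imwrite("pics/c5.png",o)
```

```text
[-4.9  1.   6.7]
```

View pics/c5.png

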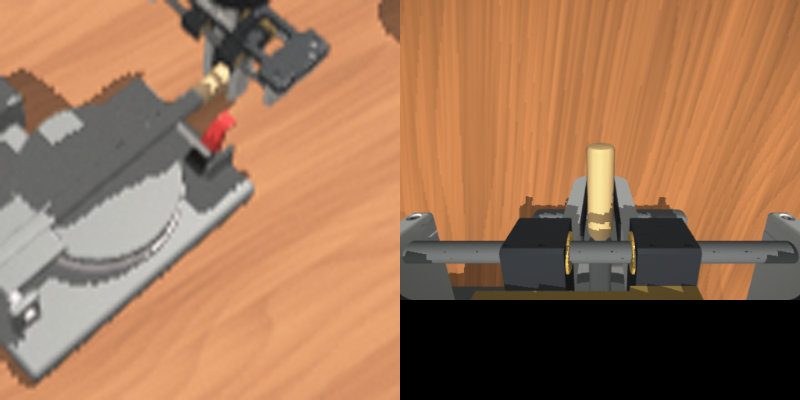

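In the scene crop the red catch (215,133) is still tilted aside by the pin, so the plate isn't caught yet. I'll go on in 1 mm steps, tracking the red pixels.

Request:
{"api": "servo_tool", "payload": {"targets": [[0,0,0,-1,0],[0,0,0,-1,0]]}}

```text
t: 16.0
tcp_pos: [0.5854, 0.0729, 0.039]
tool_rot: [-0.001, 0.643, 0.766, -0.0]
contact_force: [-3.0, 0.8, 5.6]
grip_width: 0.228
grip_force: 20.0
```

```bash
cat > red.py <<'E'
from h import *
o=r.observe();i=r.capture("scene")[205:245,255:300].astype(int)
k=(i[...,2]>130)&(i[...,2]>2.2*i[...,1])&(i[...,1]<90)
ys,xs=np.nonzero(k);print(len(xs),xs.mean().round(2)+255,ys.mean().round(2)+205,o["tcp_pos"].round(4),o["contact_force"].round(1),r.observe()["contact_force"].round(1))
E
python3 red.py
```

```text
38 278.87 226.47 [0.5854 0.0729 0.039 ] [-3.   0.8  5.6] [-5.1  1.8  6.3]
```

Request:
{"api": "servo_tool", "payload": {"targets": [[0,0,0,-1,0],[0,0,0,-1,0]]}}

```text
t: 16.3
tcp_pos: [0.5854, 0.0729, 0.0379]
tool_rot: [-0.001, 0.643, 0.766, -0.0]
contact_force: [-3.8, 1.0, 6.1]
grip_width: 0.229
grip_force: 20.0
```

```bash
python3 red.py
```

```text
37 278.78 226.54 [0.5854 0.0729 0.0379] [-3.8  1.   6.1] [-3.9  2.4  6.2]
```

Request:
{"api": "servo_tool", "payload": {"targets": [[0,0,0,-1,0],[0,0,0,-1,0]]}}

```text
t: 16.6
tcp_pos: [0.5854, 0.0729, 0.037]
tool_rot: [-0.001, 0.643, 0.766, -0.0]
contact_force: [-4.5, 0.3, 6.0]
grip_width: 0.231
grip_force: 20.0
```

```bash
python3 red.py
```

```text
38 278.82 226.42000000000002 [0.5854 0.0729 0.037 ] [-4.5  0.3  6. ] [-4.6  0.4  6.1]
```

Request:
{"api": "servo_tool", "payload": {"targets": [[0,0,0,-1,0],[0,0,0,-1,0]]}}

```text
t: 16.9
tcp_pos: [0.5854, 0.0729, 0.036]
tool_rot: [-0.001, 0.643, 0.766, -0.0]
contact_force: [-4.5, -0.1, 6.4]
grip_width: 0.23
grip_force: 20.0
```

```bash
python3 red.py
```

```text
37 278.89 226.49 [0.5854 0.0729 0.036 ] [-4.5 -0.1  6.4] [-4.4  0.5  6.1]
```

Run:
```python
from h import *
def f(i,x,y):
    i=i.astype(int);k=(i[...,2]>130)&(i[...,2]>2.2*i[...,1])&(i[...,1]<90);ys,xs=np.nonzero(k);return len(xs),xs.mean()+x,ys.mean()+y
print(f(cv2.resize(cv2.imread("pics/scene.png"),(512,384),interpolation=cv2.INTER_AREA)[205:245,255:300],255,205))
print(f(cv2.resize(cv2.imread("pics/c5.png")[:,:400],(110,110),interpolation=cv2.INTER_AREA)[15:55,35:80],255,205))
```

```text
(33, np.float64(276.6666666666667), np.float64(228.93939393939394))
(37, np.float64(278.7837837837838), np.float64(226.51351351351352))
```

Request:
{"api": "servo_tool", "payload": {"targets": [[0,0,0,-1,0],[0,0,0,-1,0]]}}

```text
t: 17.2
tcp_pos: [0.5854, 0.0729, 0.035]
tool_rot: [-0.001, 0.643, 0.766, -0.0]
contact_force: [-4.7, 1.3, 7.9]
grip_width: 0.23
grip_force: 20.0
```

```bash
python3 red.py
```

```text
37 278.89 226.49 [0.5854 0.0729 0.035 ] [-4.7  1.3  7.9] [-5.1  0.9  6.1]
```

Request:
{"api": "servo_tool", "payload": {"targets": [[0,0,0,-1,0],[0,0,0,-1,0]]}}

```text
t: 17.5
tcp_pos: [0.5854, 0.0729, 0.034]
tool_rot: [-0.001, 0.643, 0.766, -0.0]
contact_force: [-4.6, 0.6, 6.2]
grip_width: 0.226
grip_force: 20.0
```

```bash
python3 red.py
```

```text
39 278.9 226.38 [0.5854 0.0729 0.034 ] [-4.6  0.6  6.2] [-4.8 -0.1  5.9]
```

Request:
{"api": "servo_tool", "payload": {"targets": [[0,0,0,-1,0],[0,0,0,-1,0]]}}

```text
t: 17.8
tcp_pos: [0.5854, 0.0729, 0.033]
tool_rot: [-0.001, 0.643, 0.766, -0.0]
contact_force: [-4.2, 0.5, 6.8]
grip_width: 0.23
grip_force: 20.0
```

```bash
python3 red.py
```

```text
39 278.9 226.38 [0.5854 0.0729 0.033 ] [-4.2  0.5  6.8] [-4.8  1.2  5.4]
```

Request:
{"api": "servo_tool", "payload": {"targets": [[0,0,0,-1,0],[0,0,0,-1,0]]}}

```text
t: 18.1
tcp_pos: [0.5854, 0.0729, 0.032]
tool_rot: [-0.001, 0.643, 0.766, -0.0]
contact_force: [-4.0, 0.9, 5.6]
grip_width: 0.226
grip_force: 20.0
```

```bash
python3 red.py
```

```text
40 278.8 226.45 [0.5854 0.0729 0.032 ] [-4.   0.9  5.6] [-4.6  0.7  6.7]
```

Request:
{"api": "servo_tool", "payload": {"targets": [[0,0,0,-1,0],[0,0,0,-1,0]]}}

```text
t: 18.4
tcp_pos: [0.5854, 0.0729, 0.0309]
tool_rot: [-0.001, 0.643, 0.766, -0.0]
contact_force: [-4.7, 0.4, 6.4]
grip_width: 0.229
grip_force: 20.0
```

```bash
python3 red.py
```

```text
42 278.69 226.64 [0.5854 0.0729 0.0309] [-4.7  0.4  6.4] [-5.3  1.1  5.7]
```

Request:
{"api": "servo_tool", "payload": {"targets": [[0,0,0,-1,0],[0,0,0,-1,0]]}}

```text
t: 18.7
tcp_pos: [0.5854, 0.0728, 0.0299]
tool_rot: [-0.001, 0.643, 0.766, -0.0]
contact_force: [-5.1, 0.4, 5.1]
grip_width: 0.225
grip_force: 20.0
```

```bash
python3 red.py
```

```text
41 278.59 226.78 [0.5854 0.0728 0.0299] [-5.1  0.4  5.1] [-4.3  1.1  6.1]
```

Run:
```python
from h import *
s=r.capture("scene")[205:255,245:305]
a=cv2.resize(cv2.imread("pics/scene.png"),(512,384),interpolation=cv2.INTER_AREA)[205:255,245:305]
c=cv2.resize(cv2.imread("pics/c5.png")[:,:400],(110,110),interpolation=cv2.INTER_AREA)[15:65,25:85]
cv2.imwrite("pics/c6.png",cv2.resize(np.hstack([a,c,s]),(798,222),interpolation=cv2.INTER_NEAREST))
```

```text
(no output)
```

View pics/c6.png

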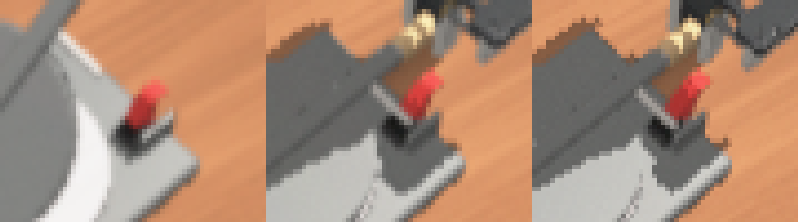

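The frames show the cross pin at the left of the red catch (685,100). The catch leans about the same as before, with no snap yet. I'll continue down in 1 mm steps.

Request:
{"api": "servo_tool", "payload": {"targets": [[0,0,0,-1,0],[0,0,0,-1,0]]}}

```text
t: 19.05
tcp_pos: [0.5854, 0.0728, 0.0289]
tool_rot: [-0.001, 0.643, 0.766, -0.0]
contact_force: [-4.8, 0.8, 6.2]
grip_width: 0.229
grip_force: 20.0
```

```bash
python3 red.py
```

```text
43 278.6 226.65 [0.5854 0.0728 0.0289] [-4.8  0.8  6.2] [-4.7  0.8  5.4]
```

Request:
{"api": "servo_tool", "payload": {"targets": [[0,0,0,-1,0],[0,0,0,-1,0]]}}

```text
t: 19.35
tcp_pos: [0.5854, 0.0728, 0.0279]
tool_rot: [-0.001, 0.643, 0.766, -0.0]
contact_force: [-4.7, 0.6, 5.7]
grip_width: 0.227
grip_force: 20.0
```

```bash
python3 red.py
```

```text
39 278.33 226.97 [0.5854 0.0728 0.0279] [-4.7  0.6  5.7] [-4.3  0.3  5.8]
```

Request:
{"api": "servo_tool", "payload": {"targets": [[0,0,0,-1,0],[0,0,0,-1,0]]}}

```text
t: 19.65
tcp_pos: [0.5854, 0.0728, 0.0269]
tool_rot: [-0.001, 0.643, 0.766, -0.0]
contact_force: [-3.6, 1.1, 5.5]
grip_width: 0.23
grip_force: 20.0
```

```bash
python3 red.py
```

```text
47 277.17 226.98 [0.5854 0.0728 0.0269] [-3.6  1.1  5.5] [-4.2  0.6  6.3]
```

Request:
{"api": "servo_tool", "payload": {"targets": [[0,0,0,-0.5,0],[0,0,0,-0.5,0]]}}

```text
t: 19.95
tcp_pos: [0.5854, 0.0728, 0.0264]
tool_rot: [-0.001, 0.643, 0.766, -0.0]
contact_force: [-4.6, -0.2, 5.8]
grip_width: 0.226
grip_force: 20.0
```

```bash
python3 red.py
```

```text
47 277.17 226.98 [0.5854 0.0728 0.0264] [-4.6 -0.2  5.8] [-4.   0.7  5.8]
```

The catch snapped back (red centroid jumped to 277.2 and stayed). I'll check by easing up gently while still gripping.

Request:
{"api": "servo_tool", "payload": {"targets": [[0,0,0,0.5,0],[0,0,0,1,0],[0,0,0,1,0]]}}

```text
t: 20.38
tcp_pos: [0.5854, 0.0728, 0.0271]
tool_rot: [-0.0, 0.643, 0.766, -0.0]
contact_force: [-5.6, 1.2, 5.6]
grip_width: 0.231
grip_force: 20.0
```

Request:
{"api": "servo_tool", "payload": {"targets": [[0,0,0,0.5,0],[0,0,0,0.5,0]]}}

```text
t: 20.62
tcp_pos: [0.5854, 0.0728, 0.0272]
tool_rot: [-0.0, 0.643, 0.766, -0.0]
contact_force: [-4.4, 1.8, 6.1]
grip_width: 0.231
grip_force: 20.0
```

```bash
python3 red.py
```

```text
46 277.22 226.87 [0.5854 0.0728 0.0272] [-4.4  1.8  6.1] [-5.1  0.8  5.5]
```

Request:
{"api": "servo_tool", "payload": {"targets": [[0,0,0,0.5,0],[0,0,0,0.5,0]]}}

```text
t: 20.92
tcp_pos: [0.5854, 0.0728, 0.0273]
tool_rot: [-0.0, 0.643, 0.766, -0.0]
contact_force: [-4.2, 1.0, 3.4]
grip_width: 0.228
grip_force: 20.0
```

```bash
python3 red.py
```

```text
46 277.22 226.87 [0.5854 0.0728 0.0273] [-4.2  1.   3.4] [-4.4  0.9  3.9]
```

The TCP stays put while the commanded height rises and the pull falls, so the catch is carrying the plate. I'll ease the remaining load off before opening.

Request:
{"api": "servo_tool", "payload": {"targets": [[0,-0.5,0,0.5,0],[0,-0.5,0,0.5,0]]}}

```text
t: 21.22
tcp_pos: [0.5854, 0.0728, 0.0276]
tool_rot: [-0.0, 0.643, 0.766, 0.0]
contact_force: [-2.9, 1.7, -0.9]
grip_width: 0.229
grip_force: 20.0
```

```bash
python3 red.py
```

```text
46 277.24 226.89 [0.5854 0.0728 0.0276] [-2.9  1.7 -0.9] [-1.   1.2 -1. ]
```

Load is near zero. Opening and rising straight up.

Request:
{"api": "servo_tool", "payload": {"targets": [[0.3,0,0,0,0],[0.4,0,0,0,0],[0.5,0,0,0,0],[0.5,0,0,0,0],[0.5,0,0,10,0],[0.5,0,0,30,0],[0.5,0,0,60,0],[0.5,0,0,100,0]]}}

```text
t: 22.28
tcp_pos: [0.585, 0.0727, 0.1299]
tool_rot: [-0.0, 0.643, 0.766, -0.0]
contact_force: [-0.6, -0.2, -0.4]
grip_width: 0.501
grip_force: 0.0
```

Request:
{"api": "servo_tool", "payload": {"targets": [[0.5,0,0,60,0],[0.5,-30,0,120,0],[0.5,-60,0,180,0],[0.5,-90,0,190,0],[0.5,-120,0,190,0],[0.5,-150,0,190,0],[0.5,-150,0,190,0],[0.5,-150,0,190,0]]}}

```text
t: 23.28
tcp_pos: [0.436, 0.0726, 0.3193]
tool_rot: [0.001, 0.643, 0.766, 0.001]
contact_force: [0.4, -0.9, 0.5]
grip_width: 0.499
grip_force: 0.0
```

```bash
python3 red.py
python3 - <<'E'
from h import *
s=r.capture("scene")[170:320,170:330];t=r.capture("top")[100:250,200:360]
cv2.imwrite("pics/f.png",np.hstack([cv2.resize(s,(400,375),interpolation=cv2.INTER_CUBIC),cv2.resize(t,(400,375),interpolation=cv2.INTER_CUBIC)]))
E
```

```text
37 276.49 227.97 [0.436  0.0726 0.3193] [ 0.4 -0.9  0.5] [-0.1  0.9  0. ]
```

View pics/f.png

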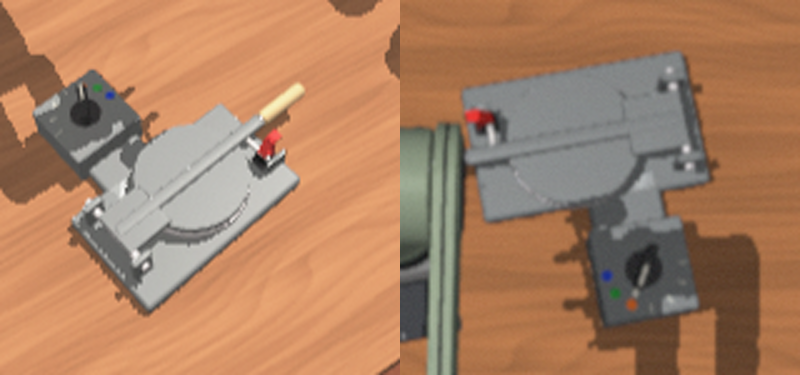

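The plate is down and held with the red catch hooked (268,145), and the dial's stripe (640,285) points at the orange marker (632,305). The arm is clear.

```bash
python3 -c "
from bench import r
print(r.close_job())"
```

```text
the job is handed in; nothing more can be done
None
```

The dial is set to the orange marker and the upper plate is latched under the red catch. The arm is clear and nothing else was touched. I handed the job in at about 23 s, and no verdict came back.

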